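# Fetch the sample jar from behind the reagent bottles

## Robot

A 6-joint arm with a two-finger parallel gripper is mounted at the origin on the work surface. World frame = base frame: x ahead of the robot, y to its left, z up, the work surface at z = 0. Lengths are in mm, angles in rad, forces in N, time in s.
With the tool pointing down it reaches from about 275 to 825 mm from the base axis. Payload 5.2 kg.
Tool frame: the origin (TCP) lies at the very end of the fingers, on their centre line; the grasp point (between the pads) lies 19 mm behind it (bot.grip_point_offset is the distance from the TCP to the grasp point, in mm); z points along the fingers, x is the direction in which the jaws open and shut, and the axes are right-handed (so a half turn about z gives the same grasp; the last joint's range is limited). The gripper opens to 93 mm and grips with 3 to 60 N. Pads are 15 mm wide; open, the fingers measure 128 mm over their backs; the gripper's body (75 mm by 188 mm) begins 65 mm behind the grasp point.
Start: joints at [0.95, 0.259, 1.535, -0, 1.348, -0.203], TCP at [223.142, 502.705, 218.653] pointing down, gripper open.
Joint ranges: [-3.14, 3.14], [-0.91, 2.08], [0.19, 2.58], [-1.22, 4.36], [0.22, 2.71], [-3.12, 3.12]. Speed limits (rad/s): [2.57, 2.57, 3.14, 3.14, 3.14, 3.14].

## Interface

Orientations are given as a unit quaternion [x, y, z, w].
In Python, from station import bot, monitor, optics, workorder gives the robot as it stands. Calls block until the motion is done:
- bot.move_ptp(position, orientation): joint-space move of the TCP to a pose.
- bot.servo_line(position, ori=None, velocity=150, force_limit=None): straight line of the TCP; ori=None keeps the orientation; velocity is the mean speed in mm/s. With force_limit (N) it stops when the force on the tool has changed by that much, and returns True; else False.
- bot.set_joints(angles): joint-space move.
- bot.command_gripper(opening, squeeze=None): opening from 0.0 (shut) to 1.0 (fully open); squeeze is the grip in N (None keeps the last); returns when the fingers have stopped.
- bot.pause(seconds).
- bot.solve_ik(position, orientation): joint angles nearest the present ones, or None.
- monitor.sense(): the state.
- optics.snapshot(name): name is "scene" or "top" or "wrist"; returns a dict with "frame" (480x640x3 uint8, red, green, blue), "intrinsics" (3x3 intrinsics, pixels), "dist_coeffs" ([k1, k2, p1, p2, k3] as OpenCV has them; the pictures are not rectified), "xyz" and "rotation" of the camera in the world. Camera axes: x right, y down, z forward; pixel columns grow to the right and rows downward; lengths in mm; the calibration is good to about 2 mm. A picture is of the moment at which its call begins. There is no depth.
A pose or a line that the arm cannot do raises bot.IKError and nothing moves.
- workorder.finish_job(): hands the job in, once; it reports no verdict.
Trained networks look in a picture, given as the dict that the camera call returned (one of the last four; its "shot" number tells which), for a name from the list of things; names that differ only in an ending like _2 or _b are one class to them, and where a whole thing is asked for, a point or a joint stands for the part that bears it (a point fixed in the world has none). Each returns a list of dicts, best first, with "score" (0 to 1); they miss things now and then, are a little off and sometimes report something else, mostly with a low value. They report only what shows in the picture. A call takes as long as a camera call. They do not tell look-alikes from the thing itself.
- optics.recognise(picture, query): "bbox" ([left, top, right, bottom] in pixels, round what is visible of it).
- optics.spot_point(picture, query): "location" ([column, row] in pixels: a listed point, or the origin of a listed thing).
The state is a dict: "time": time; "joint_positions": joint angles; "joint_velocities": joint speeds; "tau": joint torques, N m; "ee_pos": TCP position; "tcp_rot": TCP orientation; "contact_force": force on the tool from outside, world axes, zero at the start; "ft_torque": the same for the moment, N m; "opening": opening from 0.0 (shut) to 1.0 (fully open).
Only numpy, scipy, OpenCV 4.12 (cv2) and the standard library are available. Lean on these libraries where they do the work, as an engineer would, in place of code of your own. Each camera call takes 0.05 s, during which the arm holds its last target. There are 200 camera calls.

## Task

I need to weigh the sample in the orange-lidded jar, which is boxed in at the back of the reagent caddy. First lift the red, blue and green capped bottles out and stand all three in the white spill tray, then put the orange-lidded jar in the middle of the balance pan, and finally stand each bottle back in the caddy in the very place it came from. Keep everything upright and leave the other two jars and the beaker where they are.

Things in the scene. Friction and masses are not known exactly. Their poses are not given: they have to be found in the camera images.
- bottle_red: White plastic reagent bottle with a red ribbed screw cap and red stripe, about 0.2 kg. 140 mm tall; body 50 mm across to a height of 95 mm, shoulder narrowing to 29 mm at 109 mm; cap 34 mm across, from 112 mm to the top. Origin: centre of its underside, z up. Starts upright in any of the three front places of the caddy. The three bottles differ only by cap colour.
- bottle_blue: White plastic reagent bottle with a blue ribbed screw cap and blue stripe, about 0.2 kg. 140 mm tall; body 50 mm across to a height of 95 mm, shoulder narrowing to 29 mm at 109 mm; cap 34 mm across, from 112 mm to the top. Origin: centre of its underside, z up. Starts upright in any of the three front places of the caddy. The three bottles differ only by cap colour.
- bottle_green: White plastic reagent bottle with a green ribbed screw cap and green stripe, about 0.2 kg. 140 mm tall; body 50 mm across to a height of 95 mm, shoulder narrowing to 29 mm at 109 mm; cap 34 mm across, from 112 mm to the top. Origin: centre of its underside, z up. Starts upright in any of the three front places of the caddy. The three bottles differ only by cap colour.
- sample_jar: The wanted sample: small amber glass jar with an orange lid, about 0.08 kg: 42 mm tall, body 40 mm across, lid 41 mm across from 29 mm to the top. Origin: centre of its underside, z up. Starts upright in the middle of the caddy's back row, shut in by the three bottles in front (10 mm gap to the middle one) and a spare jar on either side (19 mm gaps).
- spare_jar_a: Small amber glass jar with a black lid, about 0.08 kg: 42 mm tall, body 40 mm across, lid 41 mm across from 29 mm to the top. Origin: centre of its underside, z up. Stands in the caddy's back row beside the wanted jar; stays there.
- spare_jar_b: Small amber glass jar with a grey lid, about 0.08 kg: 42 mm tall, body 40 mm across, lid 41 mm across from 29 mm to the top. Origin: centre of its underside, z up. Stands in the caddy's back row beside the wanted jar; stays there.
- caddy: Fixed wooden tray 176 (x) by 212 mm (y); floor top 8 mm, rim 24 mm above the bench, 6 mm thick, no dividers. Origin: centre of its underside, z up. In its frame the front places (bottles) are at x = -37, y = 60, 0, -60 mm; the back places (jars) at x = +18 mm, same y. Each place is a dark disc flush with the floor, 54 mm across for bottles, 42 mm for jars.
- spill_tray: Empty white plastic tray, fixed to the bench: 250 mm (x) by 140 mm (y) outside, walls 4 mm, rim 24 mm above the bench, flat grey floor 4 mm above the bench. Origin: centre of its underside, x along its length, z up.
- balance: Grey bench balance, fixed, with a round flat steel pan 120 mm across, its top 50 mm above the bench; the pan is rigid and does not sink. Housing 200 mm (x) by 150 mm (y), up to 40 mm high, display and keys at its -x end. Origin: on the bench under the centre of the pan, z up.
- beaker: Empty glass beaker, 68 mm across and 90 mm tall, on the bench beyond the work. Origin: centre of its underside. Not needed; stays where it is.
Mind the look-alikes: they are no part of the job. Leave any brown or turquoise look-alike of the balance alone.

How it is judged:
By the outcome, as a careful person would: the job done as asked, in the order asked, and still so for the second after the job is handed in, with the robot touching nothing.
It also fails if it takes over 141 s, if anything falls off the work surface, if the arm or the gripper's body presses on something with over 40 N, if the wrist force passes 120 N, or if a joint passes its speed limit or range.

## Working session

There is one attempt and no reset: what is moved stays moved. The work goes in short steps, each a Python script; the robot and the scene stay as the last script left them, time stands still between calls to the robot, and variables do not carry over. Pictures are saved under pics/ and viewed, about 12 in all and at most 16, crops included, and the job is handed in when it is done.

```bash
mkdir -p pics; ls
cat > h.py <<'E'
import numpy as np, cv2
from station import bot, monitor, optics, workorder
def snap(n,f=None):
    p=optics.snapshot(n)
    if f: cv2.imwrite('pics/'+f,p['frame'][:,:,::-1])
    return p
def ray(p,uv):
    K=np.array(p['intrinsics'],float);d=np.array(p['dist_coeffs'],float)
    n=cv2.undistortPoints(np.array([[uv]],float),K,d)[0,0]
    return np.array(p['rotation'])@np.array([n[0],n[1],1.])
def toz(p,uv,z):
    r=ray(p,uv);c=np.array(p['xyz'],float);return c+r*(z-c[2])/r[2]
def proj(p,X):
    R=np.array(p['rotation'],float);c=np.array(p['xyz'],float)
    return cv2.projectPoints(np.array(X,float).reshape(-1,3),cv2.Rodrigues(R.T)[0],-R.T@c,np.array(p['intrinsics'],float),np.array(p['dist_coeffs'],float))[0][:,0]
E
python3 - <<'E'
from h import *
a=snap('scene','s0.png');b=snap('top','t0.png')
for p in(a,b): print(p['xyz'],np.round(p['rotation'],3).tolist(),p['intrinsics'])
Z=dict(bottle_red=0,bottle_blue=0,bottle_green=0,sample_jar=0,caddy=0,spill_tray=0,balance=0,beaker=0)
for n in Z:
  for nm,p in(('scene',a),('top',b)):
    for r in optics.spot_point(p,n)[:4]: print(n,nm,np.round(r['location']),round(r['score'],2),np.round(toz(p,r['location'],0)[:2]))
s=monitor.sense();print(s['time'],s['tcp_rot'])
E
```

```text
pics
[1189.51119636 -794.87371819  700.05234689] [0.836, 0.25, -0.138, -0.468] [[579.65980216   0.         325.30568786]
 [  0.         579.65980216 245.31332946]
 [  0.           0.           1.        ]]
[ 364.3587682    77.02057983 1258.60744538] [0.712, -0.694, 0.075, -0.075] [[535.54307991   0.         321.85556527]
 [  0.         535.54307991 240.72525721]
 [  0.           0.           1.        ]]Traceback (most recent call last):
  File "<stdin>", line 7, in <module>
  File "h.py", line 12, in toz
    r=ray(p,uv);c=np.array(p['xyz'],float);return c+r*(z-c[2])/r[2]
  File "h.py", line 10, in ray
    return np.array(p['rotation'])@np.array([n[0],n[1],1.])
           ~~~~~~~~~~~~~~~~~~~~~~~^~~~~~~~~~~~~~~~~~~~~~~~~
ValueError: matmul: Input operand 1 has a mismatch in its core dimension 0, with gufunc signature (n?,k),(k,m?)->(n?,m?) (size 3 is different from 4)
```

```bash
sed -i "s/p=optics.snapshot(n)/p=optics.snapshot(n); p['q']=p['rotation']; p['R']=Rot.from_quat(p['q']).as_matrix()/; s/np.array(p\['rotation'\])/p['R']/; s/np.array(p\['rotation'\],float)/p['R']/; 1a from scipy.spatial.transform import Rotation as Rot" h.py
python3 - <<'E'
from h import *
a=snap('scene','s0.png');b=snap('top','t0.png')
Z=dict(bottle_red=0,bottle_blue=0,bottle_green=0,sample_jar=0,caddy=0,spill_tray=0,balance=0,beaker=0)
for n in Z:
  for nm,p in(('scene',a),('top',b)):
    for r in optics.spot_point(p,n)[:4]: print(n,nm,np.round(r['location']),round(r['score'],2),np.round(toz(p,r['location'],0)[:2]))
s=monitor.sense();print(s['time'],s['tcp_rot'])
E
```

```text
bottle_red scene [124. 354.] 0.7 [ 469. -355.]
bottle_blue scene [160. 318.] 0.79 [ 450. -245.]
bottle_blue top [464. 318.] 0.8 [ 459. -259.]
bottle_green scene [142. 335.] 0.95 [ 458. -301.]
bottle_green top [487. 318.] 0.69 [ 460. -313.]
sample_jar scene [162. 343.] 0.61 [ 507. -294.]
sample_jar top [480. 291.] 0.77 [ 523. -297.]
caddy scene [158. 345.] 0.84 [ 505. -302.]
caddy top [481. 302.] 0.73 [ 498. -299.]
spill_tray scene [284. 275.] 0.61 [561.   8.]
spill_tray top [354. 273.] 0.6 [559.   2.]
balance scene [385. 176.] 0.93 [505. 567.]
balance scene [425. 241.] 0.84 [753. 304.]
balance scene [332. 210.] 0.7 [490. 308.]
balance top [116. 296.] 0.87 [490. 567.]
balance top [232. 195.] 0.86 [745. 303.]
balance top [226. 300.] 0.56 [486. 302.]
beaker scene [375. 302.] 0.59 [769.  33.]
beaker top [348. 189.] 0.84 [768.  20.]
1.05 [ 8.38364412e-01  5.45110184e-01 -3.22251167e-05 -1.96825699e-06]
```

View pics/s0.png

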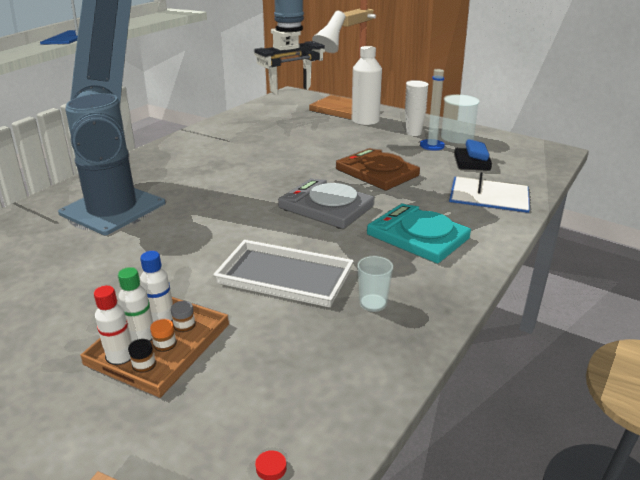

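View pics/t0.png

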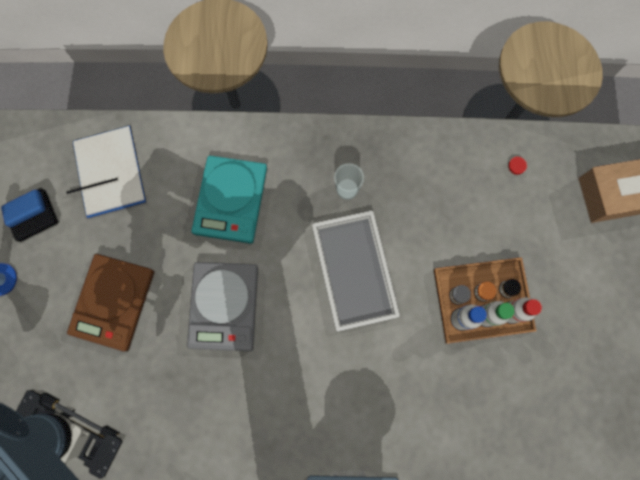

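Candidates for the balance are brown (top 112,300), turquoise (232,195) and grey (222,300); grey fits the description. The caddy order from +y is blue, green, red. Next I take wrist views on the way to the caddy.

```bash
cat >> h.py <<'E'
def down(th):
    x=np.array([np.cos(th),np.sin(th),0]);z=np.array([0,0,-1.])
    return Rot.from_matrix(np.c_[x,np.cross(z,x),z]).as_quat().tolist()
E
python3 - <<'E'
from h import *
ims=[]
for n,xy,th in(('bal',(486,302),.3),('tray',(560,4),.1),('cad',(490,-299),.1)):
    bot.move_ptp([*xy,380],down(th))
    p=snap('wrist');ims.append(p['frame']);s=monitor.sense()
    print(n,np.round(p['xyz']),np.round(p['R'],2).tolist(),np.round(s['ee_pos']),np.round(s['joint_positions'],2),s['time'])
    np.savez('w_'+n,**{k:p[k] for k in('frame','xyz','R','intrinsics','dist_coeffs')})
cv2.imwrite('pics/w0.png',cv2.resize(np.vstack([np.hstack(ims[:2]),np.hstack([ims[2],ims[2]*0])]),(800,600))[:,:,::-1])
E
```

```text
bal [464. 372. 545.] [[0.95, 0.29, 0.08], [0.3, -0.92, -0.25], [-0.0, 0.26, -0.96]] [485. 303. 379.] [0.36 0.25 1.17 0.   1.73 0.06] 2.475
tray [553.  78. 546.] [[0.99, 0.1, 0.03], [0.1, -0.96, -0.26], [0.0, 0.26, -0.96]] [560.   6. 380.] [-0.19  0.22  1.2   0.    1.72 -0.29] 3.7
cad [ 483. -225.  546.] [[0.99, 0.1, 0.03], [0.1, -0.96, -0.26], [0.0, 0.26, -0.96]] [ 491. -298.  380.] [-0.74  0.25  1.16  0.    1.73 -0.84] 4.9333
```

View pics/w0.png

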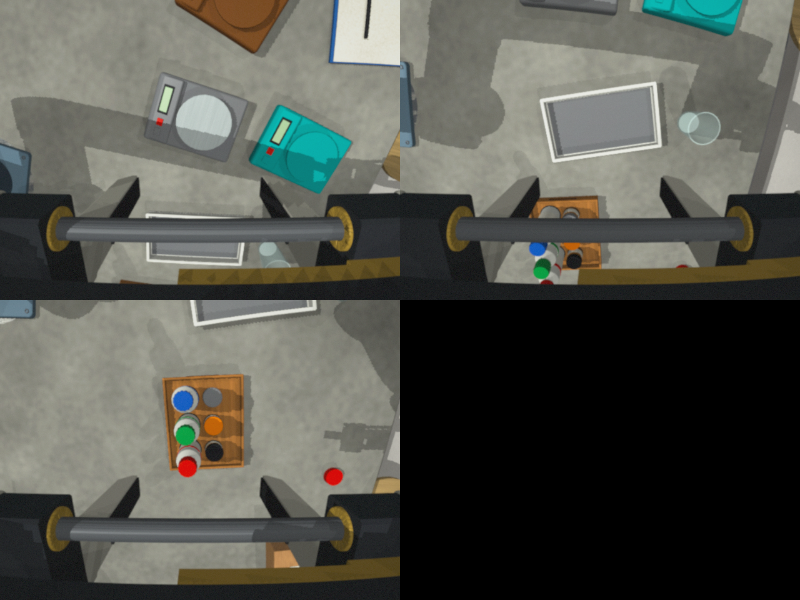

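The top-left view shows the grey balance pan at about (204,122) in the mosaic, top-right shows the tray at about (602,122), and the bottom view shows the caddy with blue, green and red from top to bottom. Next I segment the colours for exact positions.

Run:
```python
from h import *
L=lambda n:dict(np.load('w_'+n+'.npz'))
def blob(m,roi):
    k=np.zeros(m.shape,np.uint8);x0,y0,x1,y1=roi;k[y0:y1,x0:x1]=m[y0:y1,x0:x1].astype(np.uint8)
    c=cv2.findContours(k,cv2.RETR_EXTERNAL,cv2.CHAIN_APPROX_NONE)[0];return max(c,key=cv2.contourArea)
p=L('cad');hsv=cv2.cvtColor(p['frame'],cv2.COLOR_RGB2HSV).astype(int);H,S,V=hsv.transpose(2,0,1)
roi=(255,110,400,290)
caps={}
for n,m,z,rr in(('blue',(abs(H-110)<12)&(S>150),148,17),('green',(abs(H-70)<14)&(S>150),148,17),('red',((H<4)|(H>175))&(S>200),148,17),('orange',(abs(H-13)<5)&(S>215)&(V>190),50,20.5)):
    c=blob(m,roi);e=cv2.minEnclosingCircle(c)
    # world contour at top plane: fit circle by known radius to the far (upper) side is biased by side wall; report bbox
    w=np.array([toz(p,q,z)[:2] for q in c[:,0].astype(float)])
    print(n,np.round(e,1) if 0 else (np.round(e[0]),round(e[1],1)),'world bbox',np.round(w.min(0),1),np.round(w.max(0),1),'mid',np.round((w.min(0)+w.max(0))/2,1))
p=L('bal');hsv=cv2.cvtColor(p['frame'],cv2.COLOR_RGB2HSV).astype(int);H,S,V=hsv.transpose(2,0,1)
# pan edge: fit from gradient inside grey: threshold relative
f=p['frame'];cv2.imwrite('pics/bal.png',cv2.resize(f[100:270,210:420,::-1],None,fx=3.5,fy=3.5))
for n in('bal',):
    for q in((326,195),):print('pan',toz(p,q,50))
p=L('tray');hsv=cv2.cvtColor(p['frame'],cv2.COLOR_RGB2HSV).astype(int);H,S,V=hsv.transpose(2,0,1)
c=blob((V>190)&(S<40),(210,120,440,265));w=np.array([toz(p,q,24)[:2] for q in c[:,0].astype(float)],np.float32)
print('tray',cv2.minAreaRect(w))
p=L('cad')
cv2.imwrite('pics/cad.png',cv2.resize(p['frame'][110:290,250:410,::-1],None,fx=3.3,fy=3.3))
```

```text
blue (array([293., 161.]), 15.7) world bbox [ 442.4 -263.2] [ 474.1 -231.6] mid [ 458.3 -247.4]
green (array([296., 216.]), 15.9) world bbox [ 451.2 -322.2] [ 483.  -287.9] mid [ 467.1 -305. ]
red (array([300., 266.]), 15.9) world bbox [ 459.5 -380.9] [ 491.4 -343.6] mid [ 475.4 -362.2]
orange (array([342., 200.]), 13.9) world bbox [ 504.3 -314.8] [ 538.  -279.3] mid [ 521.2 -297.1]
pan [492.3961428 309.6140888  50.       ]
tray ((565.9085693359375, 3.522613525390625), (257.5762023925781, 148.577880859375), 14.273837089538574)
```

View pics/cad.png

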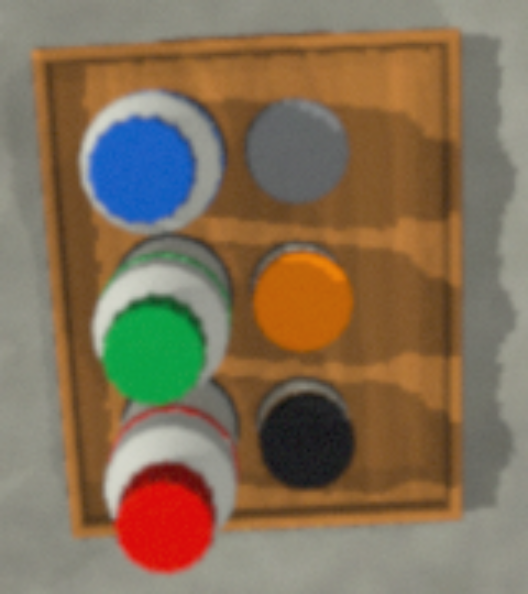

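View pics/bal.png

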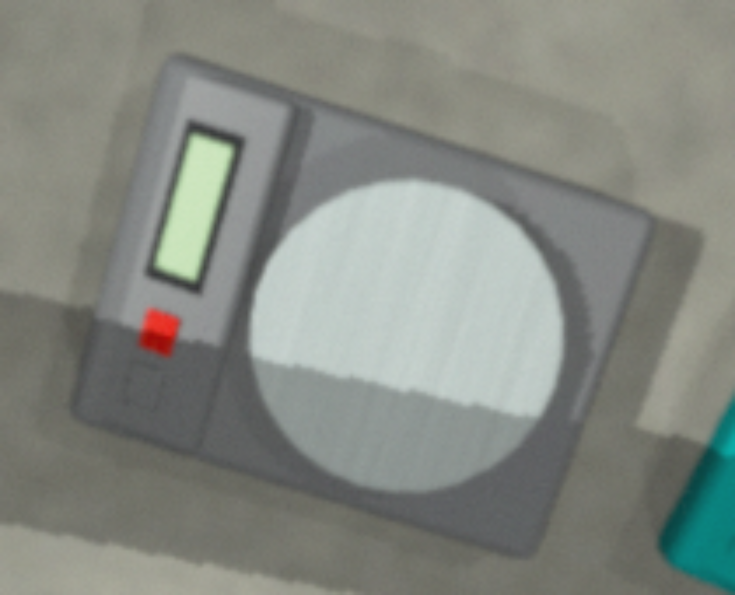

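The crops confirm the layout: orange lid mid back row between grey and black, and the grey balance with its pan centre at about (326,196) px. From the fit, caddy yaw is about 8.2°, the green place is (466.9,-306.2), and the tray centre is about (563,4) at yaw 14°. I move the bottles now.

```bash
cat >> h.py <<'E'
TH=np.radians(8.2);u=np.array([np.cos(TH),np.sin(TH)]);v=np.array([-u[1],u[0]])
G=np.array([466.9,-306.2]);PL={'blue':G+60*v,'green':G,'red':G-60*v}
JAR=G+55*u
T=np.array([563,4.]);t=np.array([.970,.242]);TR={'blue':T-74*t,'green':T,'red':T+74*t}
Q=down(TH)
def pick(xy,z,w,op,sq,hi,xmin=.1):
    bot.move_ptp([*xy,hi],Q);bot.command_gripper(op)
    hit=bot.servo_line([*xy,z],velocity=130,force_limit=12)
    assert not hit,('hit on descent',monitor.sense()['ee_pos'])
    bot.command_gripper(0.,sq);o=monitor.sense()['opening']*93
    print('closed',round(o,1));assert abs(o-w)<5
    bot.servo_line([*xy,hi],velocity=160)
def place(xy,z,hi,op):
    bot.move_ptp([*xy,hi],Q);bot.servo_line([*xy,z+12],velocity=150)
    h=bot.servo_line([*xy,z-4],velocity=25,force_limit=3)
    s=monitor.sense();print('touch',h,np.round(s['ee_pos'],1),'t',round(s['time'],1))
    bot.command_gripper(op);bot.pause(.15);bot.servo_line([*xy,hi],velocity=200)
E
python3 - <<'E'
from h import *
for n in('blue','green','red'):
    pick(PL[n],119,34,.65,20,290)
    place(TR[n],115,290,.62)
    print(n,monitor.sense()['opening'])
a=snap('scene','s1.png')
E
```

```text
closed 33.7
touch True [491.1 -13.9 114.8] t 12.1
blue 0.6232130817356542
closed 33.4
touch True [562.8   4.  114.8] t 21.5
green 0.6219333807990237
closed 33.6
touch True [634.7  21.9 114.8] t 31.5
red 0.6198270871827593
```

View pics/s1.png

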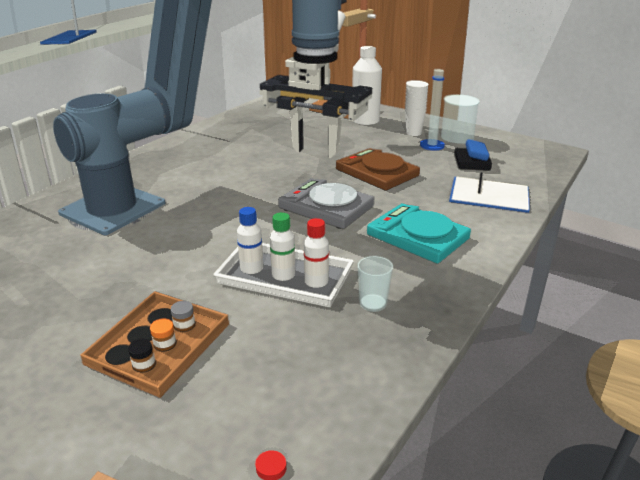

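All three bottles stand in the tray at about (248,245), (282,250) and (316,255) px. The caddy's dark discs are exposed and the jars undisturbed. I check the disc positions with the wrist camera before taking the jar.

Run:
```python
from h import *
bot.move_ptp([*(G+25*u+[0,-20]),330],Q);bot.pause(.2)
p=snap('wrist');f=p['frame']
hsv=cv2.cvtColor(f,cv2.COLOR_RGB2HSV)
m=(hsv[:,:,2]<60).astype(np.uint8)
for n,xy in PL.items():
    c=proj(p,[*xy,8])[0];r=np.linalg.norm(proj(p,[*(xy+27*u),8])[0]-c)
    k=np.zeros_like(m);cv2.circle(k,tuple(int(i) for i in c),int(r*1.25),1,-1)
    cs=cv2.findContours(m*k,cv2.RETR_EXTERNAL,cv2.CHAIN_APPROX_NONE)[0]
    b=max(cs,key=cv2.contourArea);w=np.array([toz(p,q,8)[:2] for q in b[:,0].astype(float)],np.float32)
    print(n,np.round(xy,1),'disc',np.round(cv2.minEnclosingCircle(w)[0],1),round(cv2.minEnclosingCircle(w)[1],1))
    cv2.circle(f,tuple(int(i) for i in c),3,(255,0,0),-1)
H=hsv.astype(int)
m=((abs(H[...,0]-13)<5)&(H[...,1]>215)&(H[...,2]>190)).astype(np.uint8)
c=proj(p,[*JAR,50])[0];r=np.linalg.norm(proj(p,[*(JAR+20.5*u),50])[0]-c)
cv2.circle(f,tuple(int(round(i)) for i in c),int(round(r)),(0,0,255),1)
x,y=c.astype(int);cv2.imwrite('pics/j.png',cv2.resize(f[max(y-150,0):y+130,max(0,x-180):x+140,::-1],None,fx=2,fy=2))
```

```text
blue [ 458.3 -246.8] disc [ 457.9 -247.7] 25.2
green [ 466.9 -306.2] disc [ 466.7 -307.1] 25.2
red [ 475.5 -365.6] disc [ 475.9 -366.4] 25.2
```

View pics/j.png

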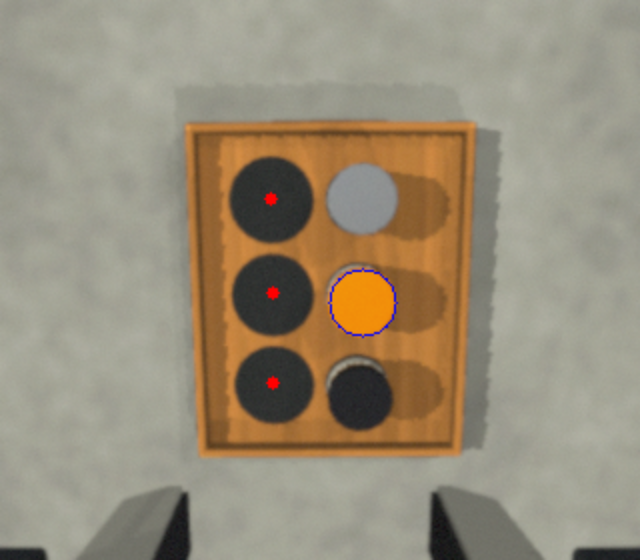

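Discs and the orange lid agree with the model to within 1 mm: the jar overlay is centred on the lid at (362,302) px. I pick the jar and re-check the pan from above.

Run:
```python
from h import *
pick(JAR,23,41,.68,15,290)
P=np.array([491.,308.])
bot.move_ptp([P[0],P[1]-20,360],Q);bot.pause(.2)
p=snap('wrist');f=p['frame'].copy()
a=np.linspace(0,2*np.pi,80);X=np.c_[P[0]+60*np.cos(a),P[1]+60*np.sin(a),0*a+50]
for q in proj(p,X): cv2.circle(f,tuple(int(round(i)) for i in q),1,(255,0,0),-1)
x,y=proj(p,[*P,50])[0].astype(int);print(x,y)
cv2.imwrite('pics/p.png',cv2.resize(f[max(y-110,0):y+150,max(0,x-150):x+150,::-1],None,fx=2.3,fy=2.3))
```

```text
closed 40.1
320 184
```

View pics/p.png

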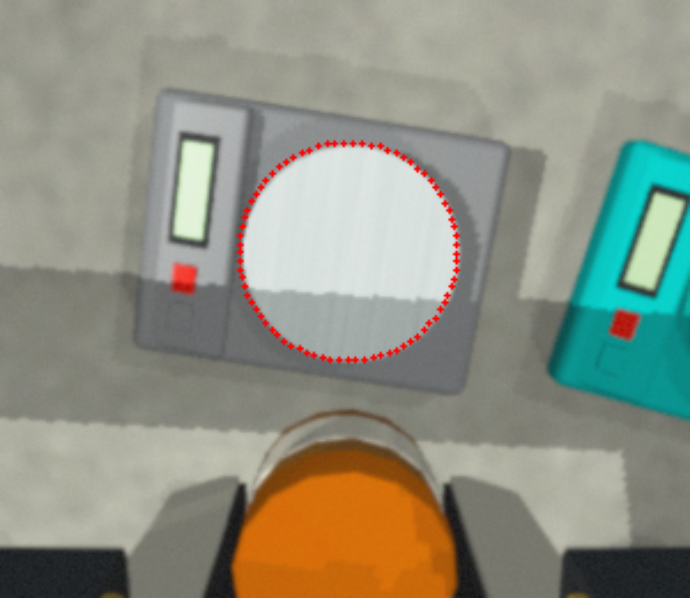

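The predicted pan circle lies on the pan edge and the jar is held upright. I place it, then return the bottles.

Run:
```python
from h import *
place([491,308],65,200,.68)
for n in('red','green','blue'):
    pick(TR[n],115,34,.62,20,290)
    place(PL[n],119,290,.62)
bot.move_ptp([490,100,380],Q);bot.pause(.3)
a=snap('scene','s2.png');b=snap('top','t2.png')
print(monitor.sense()['time'])
for n in('bottle_red','bottle_blue','bottle_green','sample_jar'):
    for r in optics.spot_point(a,n)[:1]: print(n,np.round(r['location']),round(r['score'],2),np.round(toz(a,r['location'],50 if n[0]=='s' else 8)[:2]))
```

```text
touch True [491.1 308.   64.6] t 44.8
closed 33.5
touch True [ 475.4 -365.6  118.9] t 54.5
closed 34.2
touch True [ 466.7 -306.3  118.8] t 64.1
closed 33.9
touch True [ 458.2 -246.9  118.8] t 73.2
76.6917
bottle_red [119. 353.] 0.84 [ 471. -364.]
bottle_blue [162. 317.] 0.65 [ 458. -247.]
bottle_green [142. 338.] 0.76 [ 473. -310.]
sample_jar [330. 192.] 0.69 [484. 309.]
```

View pics/s2.png

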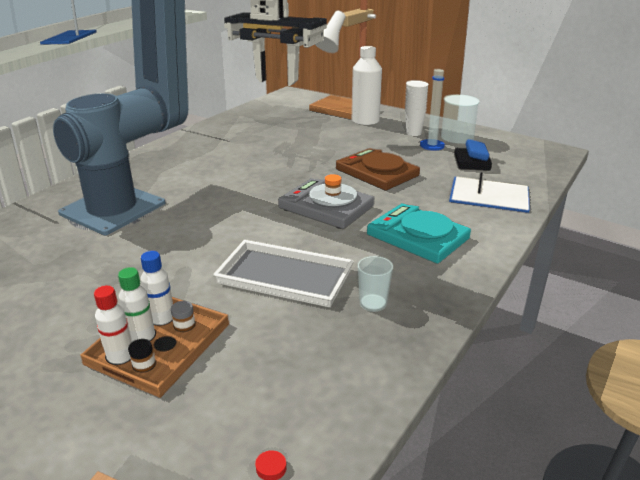

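View pics/t2.png

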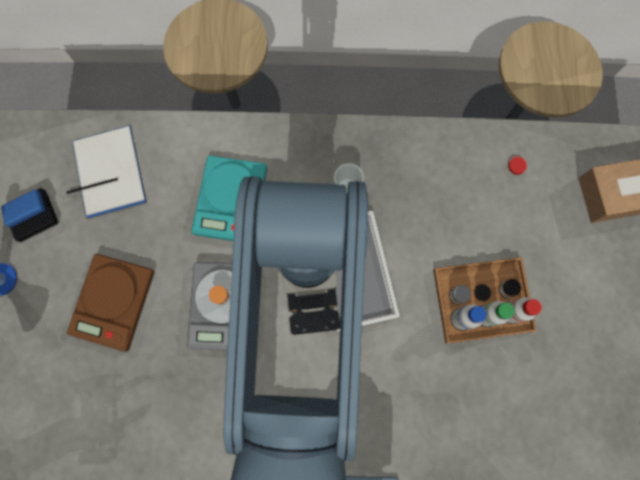

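The bottles are back in their original order at (106,325), (135,305) and (157,290) px. The jar is on the grey pan at (333,185), and everything else is unmoved. I hand the job in.

```bash
python3 -c "
from h import *
print(workorder.finish_job())"
```

```text
the job is handed in; nothing more can be done
None
```

The job is done and handed in, with about 77 s of robot time used of the 141 s allowed. I moved the blue, green and red bottles to the spill tray and set the orange-lidded jar in the middle of the grey balance's pan. Then I stood each bottle back in its own place in the caddy.

- **Bottles:** the last pictures show all three upright in their original order. I released each at the pose it was picked from, which was within about 1 mm of its disc centre.
- **Jar:** it stands upright on the pan. Before I set it down, my predicted pan outline matched the pan edge in the wrist view.
- **Everything else:** the spare jars, the beaker and the look-alike balances look unmoved.
- **Disagreements:** in the final check the network put the red bottle about 5 mm, the green about 7 mm and the jar about 7 mm off where I released them. I put this down to its usual error and did not remeasure.

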